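Slide the orange sample carrier into the corner of the locating fence

TASK

Slide the orange sample carrier over the bench, without lifting it, into the inside corner of the aluminium locating fence, so that one long side lies flush along the rail and one end is up against the short end stop, ready to be gripped there. Leave the blue and the white carrier where they lie, and let go of the orange one.

Things in the scene. Friction and masses are not known exactly. Their poses are not given: they have to be found in the camera images.
- carrier_orange: Loose orange plastic plate, 55 mm (its x) by 80 mm (its y) by 12 mm high, about 90 g, a round metal sample cup in its top. Origin at the centre of its underside, z up. It lies flat and slides easily, turning if pushed off centre; its long sides start within 25 degrees of the fence's rail, between the rail and the robot, and the way from it straight to the rail is free.
- carrier_blue: The same carrier in blue, origin likewise, not to be moved. The three carriers lie side by side in a row along the rail's direction, in random order, 10 to 16 cm centre to centre.
- carrier_white: The same carrier in white, origin likewise. Not to be moved.
- fence: Fixed L-shaped aluminium fence, 14 mm high. Origin at its inside corner on the bench, z up; x points roughly away from the robot. Long rail: from the corner 450 mm along +y, inner face x = 0, 18 mm thick. Short end stop (robot's right): 82 mm along -x, inner face y = 0, 18 mm thick. Fully home, the carrier's centre is at x -27.5, y +40 mm, axes parallel to the fence's.
There are look-alikes about, which are no part of the job. There is more than one size of the carrier_orange; the one meant has the size given above.

How it is judged:
At the end, for the whole second after the job is handed in: The orange carrier lies flat and at rest on the bench in the fence's inside corner, its centre no more than 10 mm short of fully home in each of the fence's directions (and no more than 6 mm past it), its long sides within 10 degrees of the rail (x of carrier_orange in the frame of fence between -0.0375 and -0.0215 m and y of carrier_orange in the frame of fence between 0.034 and 0.05 m and angle between the y axis of carrier_orange and the y axis of fence, either way round below 0.175 rad and angle between carrier_orange's own z axis and vertical below 0.09 rad and height (world z) of carrier_orange below 0.004 m and linear speed of carrier_orange below 0.01 m/s); the robot touches nothing.
It fails at once if the orange carrier is lifted more than 20 mm off the bench (height (world z) of carrier_orange above 0.02 m).
It fails at once if the blue carrier is moved more than 15 mm (distance of carrier_blue from where it was at the start of the episode above 0.015 m).
It fails at once if the white carrier is moved more than 15 mm (distance of carrier_white from where it was at the start of the episode above 0.015 m).
It also fails if it takes over 48 s, if anything falls off the work surface, if the arm or the gripper's body presses on something with over 40 N, if the wrist force passes 120 N, or if a joint passes its speed limit or range.

ROBOT

A 6-joint arm with a two-finger parallel gripper is mounted at the origin on the work surface. World frame = base frame: x ahead of the robot, y to its left, z up, the work surface at z = 0. Lengths are in m, angles in rad, forces in N, time in s.
With the tool pointing down it reaches from about 0.3 to 0.775 m from the base axis. Payload 14.6 kg.
Tool frame: the origin (TCP) lies at the very end of the fingers, on their centre line; the grasp point (between the pads) lies 19 mm behind it; z points along the fingers, y is the line along which they close (so a half turn about z gives the same grasp; the last joint's range is limited). The gripper opens to 94 mm and grips with 3 to 60 N. Pads are 16 mm wide; open, the fingers measure 119 mm over their backs; the gripper's body (75 mm by 177 mm) begins 78 mm behind the grasp point.
Start: joints at [-1.258, 0.3, 1.521, -0, 1.321, -0.067], TCP at [0.204, -0.511, 0.167] pointing down, gripper open.
Joint ranges: [-3.03, 3.03], [-0.79, 2.21], [0.23, 2.52], [-1.04, 4.18], [0, 3.07], [-2.55, 2.55]. Speed limits (rad/s): [2.22, 2.22, 2.57, 3.14, 3.14, 3.14].

INTERFACE

Orientations are given as a rotation vector (axis times angle).
In Python, from plant import robot gives the robot as it stands.
- The arm moves only by the tool step_arm, never from a script. Its arguments are lists of equal length, an entry for each row: "delta_pos": the shift along the world's x, y, z as a fraction of full scale, a list of three; "spin": the turn about the world's z as a fraction of full scale; "jaw": the opening, from 0 (shut) to 1 (fully open). In form: {"delta_pos": [[x, y, z], ...], "spin": [spin, ...], "jaw": [jaw, ...]}. A call has 1 to 20 rows; each row shifts and turns the commanded pose from where the row before left it; what a row does not reach is not made up. Full scale, the value 1, is 30 mm for a shift and 0.1 rad for a turn. A row lasts 1/10 s, in which the tool goes at most 50 mm and 8.59 degrees, less where a joint would pass 70% of its speed; a pose out of reach is approached as far as the arm can. A call with a number of a shift or a turn outside -1 to 1 is refused whole. A call with a gripper value outside its range is refused whole. The fingers move at their own pace and stop on an object; "force" is the grip in N (left out, the last holds). Time passes only in rows, so rows that do not move let the fingers close. It gives the time, the measured TCP pose, the force, the opening and the grip force at its end, in the units of the state.
- robot.observe(): the state, without advancing time (a new reading comes with each control period).
- robot.get_image(name): name is "scene" or "side" or "wrist"; returns the picture (400x640x3 uint8, red, green, blue); there is no depth.
- robot.camera_info(name): a dict with "intrinsics" (3x3 intrinsics, pixels), "extrinsics" (4x4, takes a point from camera to world coordinates). Camera axes: x right, y down, z forward; pixel columns grow to the right and rows downward; lengths in m; the calibration is good to about 2 mm. The wrist camera is an equidistant fisheye: a pixel r from the principal point sees the ray r / f radians off the axis. A picture is of the moment at which its call begins: read the wrist's pose just before it. camera_info takes no time and is no camera call; for the wrist camera it gives the pose at the moment of the call.
- robot.job_done(): hands the job in; it is judged then, once.
Trained networks look in the newest picture that a camera, given by its name, has taken for a name from the list of things; names that differ only in an ending like _2 or _b are one class to them, and where a whole thing is asked for, a point or a joint stands for the part that bears it (a point fixed in the world has none). Each returns a list of dicts, best first, with "p" (0 to 1); they miss things now and then, are a little off and sometimes report something else, mostly with a low value. They report only what shows in the picture. A call takes as long as a camera call. They do not tell look-alikes from the thing itself.
- robot.trace(thing, camera): "pixels" (400x640 bool, what is visible of it) and "bbox" ([centre column, centre row, width, height] in pixels, round what is visible of it).
- robot.tip_of(thing, camera): "location" ([row, column] in pixels: a listed point, or the origin of a listed thing).
The state is a dict: "t": time; "joint_positions": joint angles; "joint_velocities": joint speeds; "joint_efforts": joint torques, N m; "eef_pos": TCP position; "tool_rot": TCP orientation; "contact_force": force on the tool from outside, world axes, zero at the start; "ft_torque": the same for the moment, N m; "gripper_width": opening from 0.0 (shut) to 1.0 (fully open); "grip_force": force on a finger pad.
Only numpy, scipy, OpenCV 4.12 (cv2) and the standard library are available. Lean on these libraries where they do the work, as an engineer would, in place of code of your own. Each camera call takes 0.05 s, during which the arm holds its last target. There are 200 camera calls.

## Working session

There is one attempt and no reset: what is moved stays moved. The work goes in short steps, Python scripts to look and compute and a tool call to move; the robot and the scene stay as the last step left them, time stands still between calls to the robot, and variables do not carry over. Pictures are saved under pics/ and viewed, at most 10 in all, crops included, and the job is handed in when it is done.

Besides the shell and the picture viewer there is one more tool, called after ">>>" by a JSON object that holds its "api" and its "payload". step_arm: Moves the arm, as the interface text tells. Shift numbers are shares of 30 mm and turn numbers shares of 0.1 rad, none past 1 either way. Its arguments: {"type":"object","properties":{"delta_pos":{"type":"array"},"spin":{"type":"array"},"jaw":{"type":"array"},"force":{"type":"number"}},"required":["delta_pos","spin","jaw"]}

```bash
mkdir -p pics; cat > h.py <<'E'
import numpy as np, cv2
from plant import robot
def ray(cam,uv,z=0.0):
    ci=robot.camera_info(cam);K=np.array(ci["intrinsics"]);T=np.array(ci["extrinsics"])
    uv=np.atleast_2d(np.array(uv,float))
    if cam=="wrist":
        d=(uv-[K[0,2],K[1,2]])/[K[0,0],K[1,1]];th=np.linalg.norm(d,axis=1)+1e-9
        v=np.c_[d*(np.sin(th)/th)[:,None],np.cos(th)]
    else: v=np.c_[(uv-[K[0,2],K[1,2]])/[K[0,0],K[1,1]],np.ones(len(uv))]
    w=v@T[:3,:3].T;o=T[:3,3]
    return o+w*((z-o[2])/w[:,2])[:,None]
def save(n,im): cv2.imwrite("pics/"+n+".png",cv2.cvtColor(im,cv2.COLOR_RGB2BGR))
def rect(mask,cam,z=.012):
    c=max(cv2.findContours(mask.astype(np.uint8),0,1)[0],key=cv2.contourArea)[:,0]
    p=ray(cam,c,z)[:,:2]*1000
    return [np.round(x,1) for x in cv2.minAreaRect(p.astype(np.float32))]
E
python3 - <<'E'
from h import *
for c in("scene","side"):
    im=robot.get_image(c);save(c+"0",im)
    for t in("carrier_orange","carrier_blue","carrier_white","fence"):
        for d in robot.trace(t,c)[:4]:
            print(c,t,round(d["p"],2),np.round(d["bbox"]),rect(d["pixels"],c,.014 if t=="fence" else .012))
E
```

```text
scene carrier_orange 0.83 [336. 193.  43.  31.] [array([510.6,  28.4]), array([66.3, 91.4]), np.float64(4.9)]
scene carrier_orange 0.76 [318. 150.  39.  31.] [array([349.4,  89.8]), array([ 84.1, 135.1]), np.float64(42.9)]
scene carrier_orange 0.63 [404. 196.  31.  16.] [array([604.5, 136. ]), array([61.9, 48.3]), np.float64(56.0)]
scene carrier_blue 0.58 [375. 169.  40.  20.] [array([495.5, 142. ]), array([88.1, 69.3]), np.float64(79.9)]
scene carrier_white 0.71 [279. 210.  52.  27.] [array([501.9, -98.4]), array([82.4, 67.6]), np.float64(79.1)]
scene fence 0.77 [337. 262. 246. 104.] [array([662.3, -43.2]), array([471.5, 109.8]), np.float64(85.5)]
side carrier_orange 0.8 [330. 235.  32.  32.] [array([505.7,  38.7]), array([55. , 93.3]), np.float64(4.1)]
side carrier_orange 0.65 [272. 275.  40.  30.] [array([596.6, 148.9]), array([66.2, 49.4]), np.float64(51.4)]
side carrier_orange 0.63 [417. 257.  80.  55.] [array([347.6,  94.7]), array([ 94.9, 123.6]), np.float64(42.7)]
side carrier_blue 0.89 [337. 279.  42.  34.] [array([490.2, 152.3]), array([93.6, 55.9]), np.float64(80.7)]
side carrier_white 0.97 [334. 200.  31.  22.] [array([496.9, -87.1]), array([96. , 57.5]), np.float64(80.8)]
side fence 0.85 [245. 228.  98. 134.] [array([652.4, -35.4]), array([481.9, 102.4]), np.float64(86.3)]
```

View pics/scene0.png

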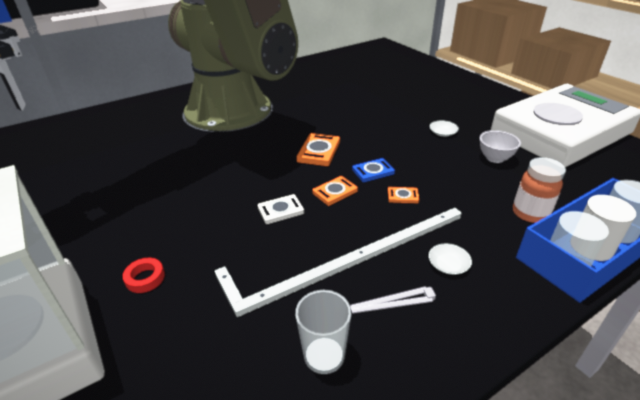

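View pics/side0.png

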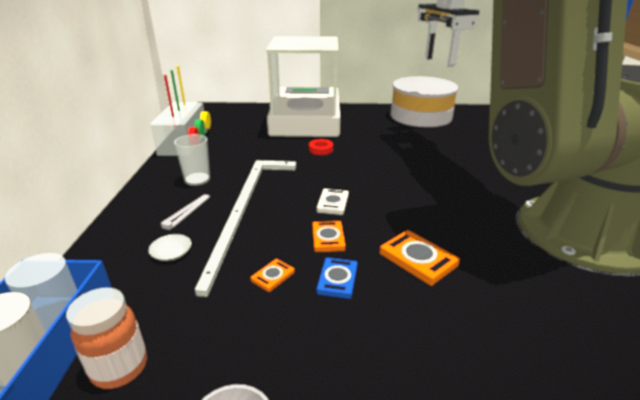

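Candidates for the orange carrier are (scene pixels):
- (336,193): in the row between white and blue, about 55x80 mm.
- (318,150): the larger plate, nearer the robot.
- (404,196): the smaller plate, by the rail's far end.

I choose (336,193). The fence corner is at about (240,305) in scene and (260,165) in side. I'll move above the row for a closer look.

>>> {"api": "step_arm", "payload": {"delta_pos": [[0.2, 0.5, 1], [0.45, 0.9, 0.8], [0.45, 0.9, 0.5], [0.45, 0.9, 0.2], [0.45, 0.9, 0], [0.45, 0.9, 0], [0.45, 0.9, 0], [0.45, 0.9, 0], [0.45, 0.9, 0], [0.45, 0.9, 0], [0.45, 0.9, 0], [0.45, 0.9, 0], [0.45, 0.9, 0], [0.45, 0.9, 0], [0.45, 0.9, 0], [0.45, 0.9, 0], [0.45, 0.8, 0], [0.45, 0.5, 0], [0.2, 0, 0], [0, 0, 0]], "spin": [0, 0, 0, 0, 0, 0, 0, 0, 0, 0, 0, 0, 0, 0, 0, 0, 0, 0, 0, 0], "jaw": [1, 1, 1, 1, 1, 1, 1, 1, 1, 1, 1, 1, 1, 1, 1, 1, 1, 1, 1, 1]}}

```text
t: 2.5
eef_pos: [0.4456, -0.052, 0.242]
tool_rot: [-3.085, -0.594, 0.001]
contact_force: [0.5, -0.2, 0.1]
gripper_width: 0.997
grip_force: 0.0
```

```bash
python3 - <<'E'
from h import *
from scipy.spatial.transform import Rotation as R
s=robot.observe();print(s["t"],s["eef_pos"],np.round(R.from_rotvec(s["tool_rot"]).as_matrix(),3))
im=robot.get_image("wrist");save("w0",im)
for t in("carrier_orange","carrier_blue","carrier_white","fence"):
    for d in robot.trace(t,"wrist")[:3]:
        print(t,round(d["p"],2),np.round(d["bbox"]),rect(d["pixels"],"wrist",.014 if t=="fence" else .012))
        if t=="fence":
            c=max(cv2.findContours(d["pixels"].astype(np.uint8),0,1)[0],key=cv2.contourArea)
            p=(ray("wrist",c[:,0],.014)[:,:2]*1000).astype(np.float32)
            print(np.round(cv2.approxPolyDP(p[:,None],6,True)[:,0]))
E
```

```text
2.5 [ 0.44560511 -0.05199824  0.2420368 ] [[ 0.928  0.371 -0.   ]
 [ 0.371 -0.928 -0.   ]
 [-0.    -0.    -1.   ]]
carrier_orange 0.91 [213. 197.  78.  67.] [array([346.6,  92.2]), array([ 80.2, 119.4]), np.float64(42.0)]
carrier_orange 0.69 [238.  36.  45.  47.] [array([597.4, 140.1]), array([63. , 42.2]), np.float64(52.5)]
carrier_orange 0.64 [283. 114.  61.  50.] [array([506.7,  31.4]), array([56.3, 83.2]), np.float64(4.2)]
carrier_blue 0.57 [207. 102.  60.  56.] [array([491.5, 146.3]), array([84.9, 57.1]), np.float64(80.9)]
carrier_white 0.81 [356. 156.  64.  58.] [array([496.5, -94.4]), array([81.6, 56.1]), np.float64(80.5)]
fence 0.64 [411.  74. 186. 145.] [array([ 647.6, -113.3]), array([323.5, 100.8]), np.float64(86.4)]
[[ 687.   46.]
 [ 667. -253.]
 [ 593. -248.]
 [ 588. -262.]
 [ 598. -272.]
 [ 686. -273.]
 [ 705.    2.]]
```

View pics/w0.png

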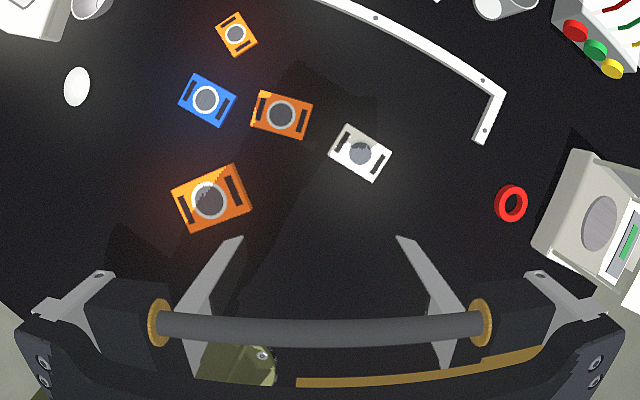

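The wrist view shows the orange carrier at (283,114), with blue at (207,100) and white at (360,153). The big orange at (212,197) measures 80x119 and the small one at (236,34) 42x63. Only the middle one is about 55x80, which confirms the choice. The fence corner is at (500,95).

Plan: grip it across its ends without lifting, slide it to the rail and along it, release, then push it home.

>>> {"api": "step_arm", "payload": {"delta_pos": [[0.4, 0.56, 0], [0.41, 0.56, 0], [0.41, 0.56, -0.5], [0.41, 0.55, -1], [0.41, 0.55, -1], [0, 0, -1], [0, 0, -1], [0, 0, -1], [0, 0, -0.7], [0, 0, 0], [0, 0, 0]], "spin": [-0.6, -0.6, -0.6, -0.6, -0.67, 0, 0, 0, 0, 0, 0], "jaw": [0.96, 0.96, 0.96, 0.96, 0.96, 0.96, 0.96, 0.96, 0.96, 0.96, 0.96]}}

```text
t: 3.85
eef_pos: [0.5068, 0.0313, 0.057]
tool_rot: [-3.14, -0.113, -0.001]
contact_force: [-0.1, 0.5, 0.9]
gripper_width: 0.958
grip_force: 0.0
```

```bash
python3 - <<'E'
from h import *
from scipy.spatial.transform import Rotation as R
s=robot.observe();m=R.from_rotvec(s["tool_rot"]).as_matrix();print(s["t"],s["eef_pos"],np.round(m[:,1],3),np.degrees(np.arctan2(-m[1,1],-m[0,1])))
im=robot.get_image("wrist");save("w1",im)
for t in("carrier_orange","fence"):
    for d in robot.trace(t,"wrist")[:3]:
        print(t,round(d["p"],2),np.round(d["bbox"]),rect(d["pixels"],"wrist",.014 if t=="fence" else .012))
        if t=="fence":
            c=max(cv2.findContours(d["pixels"].astype(np.uint8),0,1)[0],key=cv2.contourArea)
            p=(ray("wrist",c[:,0],.014)[:,:2]*1000).astype(np.float32)
            print(np.round(cv2.approxPolyDP(p[:,None],6,True)[:,0]))
E
```

```text
3.85 [0.50683032 0.0312688  0.05700871] [ 0.072 -0.997  0.   ] 94.13987981847283
carrier_orange 0.77 [207. 103.  75.  74.] [array([599.5, 141.1]), array([62. , 42.6]), np.float64(52.1)]
carrier_orange 0.57 [320. 209.  93.  63.] [array([508.7,  33.3]), array([56.9, 79.9]), np.float64(4.3)]
carrier_orange 0.56 [258. 336.  94.  87.] [array([337.1,  95.4]), array([ 69.8, 106.4]), np.float64(41.9)]
fence 0.59 [382.  83. 435. 158.] [array([652.8, -40.9]), array([468.1, 101.5]), np.float64(86.9)]
[[ 700.  191.]
 [ 690.  151.]
 [ 670. -237.]
 [ 655. -244.]
 [ 592. -240.]
 [ 598. -272.]
 [ 690. -273.]
 [ 704.  -31.]
 [ 692.   76.]]
```

View pics/w1.png

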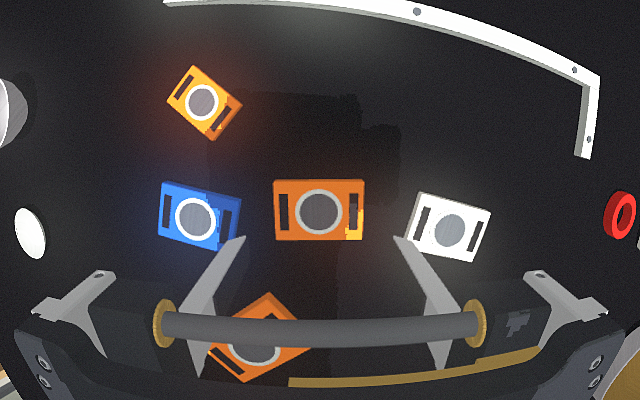

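The orange carrier at (320,209) is square between the fingers, with clear gaps to blue and white. Next I go down and close lightly.

>>> {"api": "step_arm", "payload": {"delta_pos": [[0.04, 0.04, -0.6], [0, 0, -0.6], [0, 0, -0.5], [0, 0, 0], [0, 0, 0], [0, 0, 0], [0, 0, 0], [0, 0, 0], [0, 0, 0]], "spin": [0, 0, 0, 0, 0, 0, 0, 0, 0], "jaw": [0.96, 0.96, 0.96, 0.96, 0.7, 0.7, 0.7, 0.7, 0.7], "force": 10}}

```text
t: 4.9
eef_pos: [0.5079, 0.0328, 0.0055]
tool_rot: [3.139, 0.114, 0.001]
contact_force: [0.3, 0.0, -1.0]
gripper_width: 0.701
grip_force: 0.0
```

```bash
python3 - <<'E'
from h import *
s=robot.observe();print(s["gripper_width"],s["grip_force"])
im=robot.get_image("wrist");save("w2",im)
for t in("carrier_orange","carrier_blue","carrier_white"):
  for d in robot.trace(t,"wrist")[:3]:
    print(t,round(d["p"],2),np.round(d["bbox"]),rect(d["pixels"],"wrist",.012))
im=robot.get_image("side");save("s2",cv2.resize(im[170:320,200:500],(800,400)))
E
```

```text
0.7010753546628575 0.0
carrier_orange 0.76 [320. 231. 115.  76.] [array([508.8,  33.2]), array([56.6, 79.5]), np.float64(4.3)]
carrier_orange 0.62 [273. 365.  84.  39.] [array([371.8,  76. ]), array([53.4, 90.7]), np.float64(15.2)]
carrier_orange 0.61 [183. 103.  88.  89.] [array([599., 140.]), array([61.1, 42.3]), np.float64(52.8)]
carrier_blue 0.57 [180. 240.  96.  86.] [array([493.4, 146.5]), array([82.1, 59.6]), np.float64(80.3)]
carrier_white 0.94 [468. 245. 100.  72.] [array([499.2, -90.9]), array([85. , 56.8]), np.float64(80.8)]
```

View pics/w2.png

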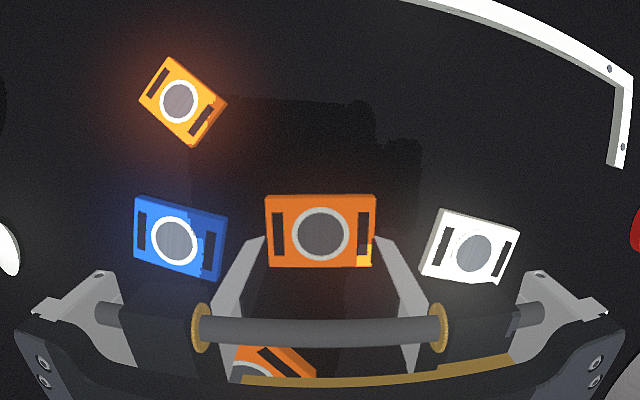

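View pics/s2.png

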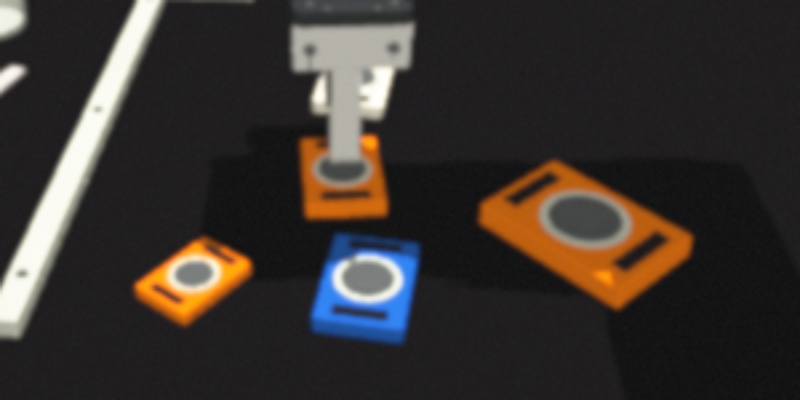

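In the wrist view the carrier at (320,231) hasn't moved, and the fingers closed to 66 mm without touching anything. In the side crop the near fingertip, at (345,160), sits over the cup. So the fingers must be above the plate, and I'll work out the true tip height.

```bash
python3 - <<'E'
from h import *
from scipy.spatial.transform import Rotation as R
def proj(cam,P):
    ci=robot.camera_info(cam);K=np.array(ci["intrinsics"]);T=np.linalg.inv(np.array(ci["extrinsics"]))
    p=T[:3,:3]@P+T[:3,3]
    return np.round((K@p)[:2]/p[2],1)
s=robot.observe();e=np.array(s["eef_pos"]);m=R.from_rotvec(s["tool_rot"]).as_matrix();print(e,m[:,2])
for w in(.033,.045,):
  for h in(0,.01,.02,.03,.04,.05):
    print(w,h,proj("side",e-m[:,1]*w+[0,0,h]))
T=np.array(robot.camera_info("wrist")["extrinsics"]);print("wrist cam",T[:3,3]-e)
for k in("carrier_orange",):
  print(proj("side",np.array([.508,.073,.012])),proj("side",np.array([.508,.033,.012])))
E
```

```text
[0.50779908 0.03279089 0.00525867] [ 9.02795001e-06  8.54807975e-06 -1.00000000e+00]
0.033 0 [328.2 246.6]
0.033 0.01 [328.3 242.2]
0.033 0.02 [328.3 237.8]
0.033 0.03 [328.4 233.2]
0.033 0.04 [328.5 228.6]
0.033 0.05 [328.5 224. ]
0.045 0 [328.7 250.7]
0.045 0.01 [328.8 246.3]
0.045 0.02 [328.8 241.8]
0.045 0.03 [328.9 237.2]
0.045 0.04 [328.9 232.6]
0.045 0.05 [329.  227.9]
wrist cam [0.0811181  0.00677768 0.21644208]
[326.8 246.1] [326.9 233.2]
```

```bash
python3 - <<'E'
from h import *
from scipy.spatial.transform import Rotation as R
s=robot.observe();e=np.array(s["eef_pos"]);m=R.from_rotvec(s["tool_rot"]).as_matrix()
ci=robot.camera_info("wrist");K=np.array(ci["intrinsics"]);T=np.linalg.inv(np.array(ci["extrinsics"]))
for h in(0,.01,.02,.03,.04,.05):
  for w in(.033,.0455):
   for sx in (-.008,.008):
    p=T[:3,:3]@(e-m[:,1]*w+m[:,0]*sx+[0,0,h])+T[:3,3]
    th=np.arctan2(np.hypot(p[0],p[1]),p[2]);d=p[:2]/np.hypot(p[0],p[1])*th
    print(h,w,sx,np.round(d*[K[0,0],K[1,1]]+K[:2,2]))
E
```

```text
0 0.033 -0.008 [277. 240.]
0 0.033 0.008 [276. 220.]
0 0.0455 -0.008 [261. 239.]
0 0.0455 0.008 [259. 220.]
0.01 0.033 -0.008 [275. 245.]
0.01 0.033 0.008 [274. 224.]
0.01 0.0455 -0.008 [258. 245.]
0.01 0.0455 0.008 [257. 224.]
0.02 0.033 -0.008 [273. 250.]
0.02 0.033 0.008 [272. 229.]
0.02 0.0455 -0.008 [256. 250.]
0.02 0.0455 0.008 [254. 229.]
0.03 0.033 -0.008 [271. 257.]
0.03 0.033 0.008 [270. 234.]
0.03 0.0455 -0.008 [253. 256.]
0.03 0.0455 0.008 [251. 234.]
0.04 0.033 -0.008 [269. 263.]
0.04 0.033 0.008 [268. 240.]
0.04 0.0455 -0.008 [250. 263.]
0.04 0.0455 0.008 [248. 240.]
0.05 0.033 -0.008 [267. 271.]
0.05 0.033 0.008 [265. 247.]
0.05 0.0455 -0.008 [247. 270.]
0.05 0.0455 0.008 [244. 246.]
```

>>> {"api": "step_arm", "payload": {"delta_pos": [[0, 0, 0], [0, 0, 0], [0, 0, 0], [0, 0, -0.1]], "spin": [0, 0, 0, 0], "jaw": [0.96, 0.96, 0.96, 0.96]}}

```text
t: 5.55
eef_pos: [0.5081, 0.0328, 0.0024]
tool_rot: [3.139, 0.114, 0.001]
contact_force: [-0.6, -0.7, -0.6]
gripper_width: 0.958
grip_force: 0.0
```

Both cameras put the real fingertips about 38 mm above the reported TCP. I'll go down by that much more, in gentle steps, watching the force.

>>> {"api": "step_arm", "payload": {"delta_pos": [[0, 0, -0.3], [0, 0, -0.3], [0, 0, -0.2], [0, 0, -0.1], [0, 0, 0]], "spin": [0, 0, 0, 0, 0], "jaw": [0.96, 0.96, 0.96, 0.96, 0.96]}}

```text
t: 6.05
eef_pos: [0.5075, 0.0328, -0.0253]
tool_rot: [-3.139, -0.114, 0.001]
contact_force: [-0.1, 0.2, 0.4]
gripper_width: 0.961
grip_force: 0.0
```

>>> {"api": "step_arm", "payload": {"delta_pos": [[0, 0, -0.08], [0, 0, -0.08], [0, 0, 0]], "spin": [0, 0, 0], "jaw": [0.96, 0.96, 0.96]}}

```text
t: 6.35
eef_pos: [0.5077, 0.0328, -0.0297]
tool_rot: [-3.139, -0.114, 0.0]
contact_force: [-0.2, -0.6, 0.6]
gripper_width: 0.958
grip_force: 0.0
```

>>> {"api": "step_arm", "payload": {"delta_pos": [[0, 0, 0], [0, 0, 0], [0, 0, 0], [0, 0, 0]], "spin": [0, 0, 0, 0], "jaw": [0.8, 0.8, 0.8, 0.8]}}

```text
t: 6.75
eef_pos: [0.5079, 0.0328, -0.0294]
tool_rot: [-3.14, -0.114, -0.0]
contact_force: [0.7, -0.9, 1.0]
gripper_width: 0.851
grip_force: 10.0
```

Gripped at 80 mm with 10 N. Now I slide and turn it toward the rail, then diagonally toward the corner.

>>> {"api": "step_arm", "payload": {"delta_pos": [[0.4, 0, 0], [0.5, 0, 0], [0.6, 0, 0], [0.6, 0, 0], [0.24, -0.6, 0], [0.24, -0.65, 0], [0.24, -0.65, 0], [0.24, -0.65, 0], [0.24, -0.65, 0], [0.24, -0.65, 0], [0.24, -0.65, 0], [0.24, -0.65, 0], [0.2, -0.65, 0], [0, 0, 0], [0, 0, 0]], "spin": [0, -0.2, -0.3, -0.4, -0.42, 0, 0, 0, 0, 0, 0, 0, 0, 0, 0], "jaw": [0.8, 0.8, 0.8, 0.8, 0.8, 0.8, 0.8, 0.8, 0.8, 0.8, 0.8, 0.8, 0.8, 0.8, 0.8]}}

```text
t: 8.25
eef_pos: [0.6343, -0.1411, -0.0295]
tool_rot: [3.14, -0.094, 0.0]
contact_force: [0.5, -1.6, 1.8]
gripper_width: 0.849
grip_force: 10.0
```

```bash
cat > look.py <<'E'
import sys
from h import *
from scipy.spatial.transform import Rotation as R
s=robot.observe();m=R.from_rotvec(s["tool_rot"]).as_matrix();print(s["t"],np.round(s["eef_pos"],4),np.degrees(np.arctan2(-m[1,1],-m[0,1])),s["gripper_width"],s["grip_force"])
im=robot.get_image("wrist");save(sys.argv[1],im)
for t in("carrier_orange","carrier_white","carrier_blue","fence"):
    for d in robot.trace(t,"wrist")[:3]:
        print(t,round(d["p"],2),np.round(d["bbox"]),rect(d["pixels"],"wrist",.014 if t=="fence" else .012))
        if t=="fence":
            c=max(cv2.findContours(d["pixels"].astype(np.uint8),0,1)[0],key=cv2.contourArea)
            p=(ray("wrist",c[:,0],.014)[:,:2]*1000).astype(np.float32)
            print(np.round(cv2.approxPolyDP(p[:,None],4,True)[:,0]).tolist())
E
python3 look.py w3
```

```text
8.25 [ 0.6343 -0.1411 -0.0295] 86.5743167246686 0.8488632739902698 9.998780339956284
carrier_orange 0.86 [321. 249. 134.  83.] [array([ 635.3, -139.2]), array([80.2, 58. ]), np.float64(87.2)]
carrier_orange 0.8 [ 41. 279.  47.  52.] [array([603.9, 131.9]), array([64.3, 50.8]), np.float64(53.5)]
carrier_white 0.69 [277. 373.  93.  24.] [array([522.5, -97.4]), array([75.7, 27.8]), np.float64(80.9)]
fence 0.66 [260. 218. 518. 132.] [array([659.2, -60.1]), array([428.3,  90.2]), np.float64(86.5)]
[[605.0, -270.0], [691.0, -271.0], [712.0, 145.0], [696.0, 152.0], [674.0, -247.0], [604.0, -246.0]]
```

View pics/w3.png

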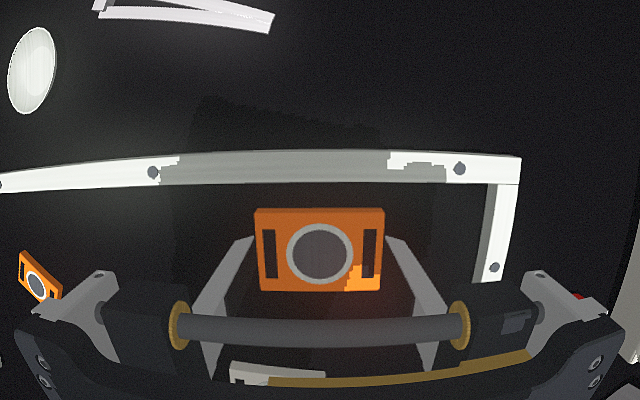

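The carrier at (320,249) is parallel to the rail, with its inner edge at row ~183. The stop's inner edge is near column 490. I'll slide on to just short of the stop, leaving room for the finger, then release and raise.

>>> {"api": "step_arm", "payload": {"delta_pos": [[0.1, -0.4, 0], [0.1, -0.4, 0], [0.1, -0.4, 0], [0, -0.3, 0], [0, 0, 0], [0, 0, 0], [0, 0, 0], [0, 0, 0], [0, 0, 0.5], [0, 0, 1], [0, 0.3, 1], [0, 0.9, 0.2], [0, 0.9, 0], [0, 0, 0], [0, 0, 0], [0, 0, 0]], "spin": [0, 0, 0, 0, 0, 0, 0, 0, 0, 0, 0, 0, 0, 0, 0, 0], "jaw": [0.8, 0.8, 0.8, 0.8, 0.8, 0.92, 0.92, 0.92, 0.92, 0.92, 0.92, 0, 0, 0, 0, 0]}}

```text
t: 10.1
eef_pos: [0.6434, -0.1239, 0.0518]
tool_rot: [3.14, -0.094, 0.0]
contact_force: [-0.4, 0.5, 0.4]
gripper_width: 0.531
grip_force: 0.0
```

```bash
python3 look.py w4
```

```text
10.1 [ 0.6434 -0.1239  0.0518] 86.58185750034558 0.5314051603010758 0.0
carrier_orange 0.83 [ 98. 252.  50.  41.] [array([603.6, 135.9]), array([64.7, 51.1]), np.float64(53.5)]
carrier_orange 0.75 [391. 209.  90.  61.] [array([ 643.5, -185.9]), array([80. , 55.9]), np.float64(86.6)]
carrier_white 0.59 [300. 340.  71.  49.] [array([482. , -91.6]), array([79.6, 25.6]), np.float64(84.7)]
carrier_blue 0.27 [301. 340.  72.  49.] [array([481.8, -91.9]), array([80.6, 25.6]), np.float64(85.0)]
fence 0.77 [264. 205. 441. 109.] [array([654.8, -41.3]), array([465. , 100.4]), np.float64(86.7)]
[[594.0, -270.0], [679.0, -275.0], [692.0, -269.0], [713.0, 186.0], [699.0, 187.0], [675.0, -249.0], [599.0, -248.0], [592.0, -254.0]]
```

View pics/w4.png

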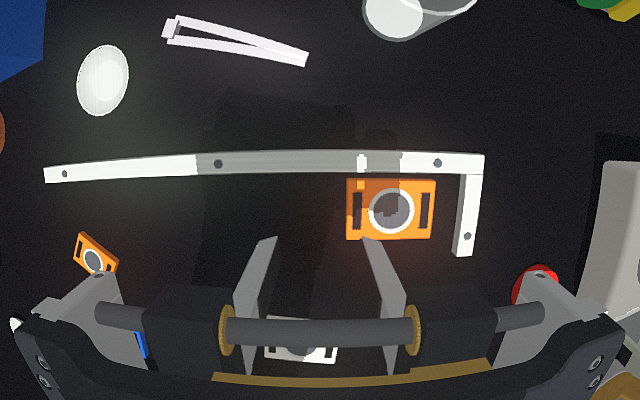

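The carrier at (391,209) is released square in the corner, about 25 mm short of the stop and a few mm off the rail. Now I close the fingers, lower them behind its +y end and push along -y.

>>> {"api": "step_arm", "payload": {"delta_pos": [[0.13, 0.25, 0], [0, 0, 0], [0, 0, 0], [0, 0, 0], [0, 0, 0], [0, 0, 0], [0, 0, -0.9], [0, 0, -0.9], [0, 0, -0.7], [0, 0, -0.2], [0, 0, 0], [0, -0.2, 0], [-0.02, -0.2, 0], [-0.02, -0.2, 0], [-0.02, -0.2, 0], [0, 0, 0]], "spin": [0, 0, 0, 0, 0, 0, 0, 0, 0, 0, 0, 0, 0, 0, 0, 0], "jaw": [0, 0, 0, 0, 0, 0, 0, 0, 0, 0, 0, 0, 0, 0, 0, 0]}}

```text
t: 11.95
eef_pos: [0.6455, -0.1408, -0.0293]
tool_rot: [3.14, -0.095, 0.001]
contact_force: [0.5, -0.2, -0.1]
gripper_width: 0.007
grip_force: 0.0
```

```bash
python3 look.py w5 | grep -v fence
```

```text
11.95 [ 0.6455 -0.1408 -0.0293] 86.5470482434708 0.006914445905310652 0.0
carrier_orange 0.84 [393. 248. 128.  90.] [array([ 644.5, -185.6]), array([80.1, 58.8]), np.float64(86.9)]
carrier_orange 0.58 [ 44. 282.  42.  47.] [array([605.9, 135. ]), array([59.9, 55.6]), np.float64(50.8)]
[[594.0, -269.0], [683.0, -274.0], [693.0, -266.0], [715.0, 149.0], [696.0, 158.0], [675.0, -246.0], [602.0, -245.0], [593.0, -253.0]]
```

>>> {"api": "step_arm", "payload": {"delta_pos": [[-0.01, -0.2, 0], [-0.01, -0.2, 0], [-0.01, -0.2, 0], [-0.01, -0.15, 0], [0, 0, 0]], "spin": [0, 0, 0, 0, 0], "jaw": [0, 0, 0, 0, 0]}}

```text
t: 12.7
eef_pos: [0.6442, -0.1631, -0.0296]
tool_rot: [3.14, -0.094, 0.0]
contact_force: [0.2, 0.3, -0.3]
gripper_width: 0.006
grip_force: 0.0
```

```bash
python3 look.py w6 | grep -v fence
```

```text
12.7 [ 0.6442 -0.1631 -0.0296] 86.55868778100687 0.005591510919432133 0.0
carrier_orange 0.87 [395. 248. 122.  86.] [array([ 643.1, -208. ]), array([79.2, 57.9]), np.float64(86.6)]
carrier_orange 0.83 [ 33. 283.  46.  55.] [array([605.1, 131.4]), array([66.7, 56. ]), np.float64(52.2)]
carrier_white 0.4 [222. 370.  18.   6.] [array([539.1, -74.9]), array([17.7,  4. ]), np.float64(85.2)]
[[686.0, -274.0], [692.0, -270.0], [712.0, 127.0], [696.0, 135.0], [676.0, -248.0], [601.0, -247.0], [593.0, -257.0], [593.0, -268.0]]
```

Following well, with about 4 mm to the stop. I'll push in 1.5 mm steps until there is contact.

>>> {"api": "step_arm", "payload": {"delta_pos": [[0, -0.05, 0], [0, -0.05, 0], [0, 0, 0]], "spin": [0, 0, 0], "jaw": [0, 0, 0]}}

```text
t: 13.25
eef_pos: [0.6443, -0.1654, -0.0295]
tool_rot: [3.14, -0.093, 0.0]
contact_force: [0.1, -0.2, 0.3]
gripper_width: 0.008
grip_force: 0.1
```

>>> {"api": "step_arm", "payload": {"delta_pos": [[0, -0.05, 0], [0, 0, 0]], "spin": [0, 0], "jaw": [0, 0]}}

```text
t: 13.45
eef_pos: [0.6443, -0.1668, -0.0295]
tool_rot: [-3.14, 0.093, -0.0]
contact_force: [-0.4, 0.3, 0.4]
gripper_width: 0.001
grip_force: 0.1
```

>>> {"api": "step_arm", "payload": {"delta_pos": [[0, -0.05, 0], [0, 0, 0]], "spin": [0, 0], "jaw": [0, 0]}}

```text
t: 13.65
eef_pos: [0.6443, -0.1684, -0.0296]
tool_rot: [3.14, -0.093, 0.0]
contact_force: [1.6, -0.0, 0.4]
gripper_width: 0.006
grip_force: 0.1
```

>>> {"api": "step_arm", "payload": {"delta_pos": [[0, -0.04, 0], [0, 0, 0]], "spin": [0, 0], "jaw": [0, 0]}}

```text
t: 13.85
eef_pos: [0.6443, -0.1695, -0.0295]
tool_rot: [3.14, -0.093, 0.0]
contact_force: [-0.4, 0.4, -0.1]
gripper_width: 0.002
grip_force: 0.1
```

```bash
python3 look.py w7 | grep -v fence
```

```text
13.85 [ 0.6443 -0.1695 -0.0295] 86.60191726270214 0.0017446967668815695 0.1390172797255218
carrier_orange 0.92 [392. 249. 128.  85.] [array([ 643.3, -214.1]), array([81.1, 57.2]), np.float64(85.2)]
carrier_orange 0.82 [ 31. 283.  40.  49.] [array([605.2, 129.7]), array([63.4, 51.8]), np.float64(51.2)]
carrier_white 0.63 [218. 371.  28.   4.] [array([539.4, -79. ]), array([25.6,  3.5]), np.float64(83.5)]
carrier_blue 0.36 [243. 240. 485. 145.] [array([652.5, -70.9]), array([409.6, 102.8]), np.float64(86.8)]
[[592.0, -271.0], [686.0, -275.0], [692.0, -270.0], [713.0, 119.0], [694.0, 129.0], [675.0, -249.0], [661.0, -255.0], [602.0, -248.0], [593.0, -254.0]]
```

>>> {"api": "step_arm", "payload": {"delta_pos": [[0, -0.04, 0], [0, 0, 0]], "spin": [0, 0], "jaw": [0, 0]}}

```text
t: 14.3
eef_pos: [0.6443, -0.1706, -0.0296]
tool_rot: [-3.14, 0.093, 0.0]
contact_force: [-0.2, 0.7, 0.5]
gripper_width: 0.007
grip_force: 0.3
```

>>> {"api": "step_arm", "payload": {"delta_pos": [[0, -0.04, 0], [0, 0, 0]], "spin": [0, 0], "jaw": [0, 0]}}

```text
t: 14.5
eef_pos: [0.6441, -0.171, -0.0296]
tool_rot: [-3.139, 0.093, 0.001]
contact_force: [-1.4, 6.0, 1.4]
gripper_width: 0.002
grip_force: 2.4
```

>>> {"api": "step_arm", "payload": {"delta_pos": [[0, -0.04, 0], [0, 0, 0]], "spin": [0, 0], "jaw": [0, 0]}}

```text
t: 14.7
eef_pos: [0.6441, -0.1712, -0.0297]
tool_rot: [-3.138, 0.092, 0.002]
contact_force: [-2.2, 11.1, 2.4]
gripper_width: 0.006
grip_force: 4.8
```

The stop resists with 11 N, so the end is home. I back off, raise, go round to the robot's side and push toward the rail.

>>> {"api": "step_arm", "payload": {"delta_pos": [[0, 0.35, 0], [0, 0, 0.6], [0, 0, 0.9], [-0.5, 0, 0.5], [-0.7, -0.7, 0], [-0.45, -0.9, 0], [0, -0.1, -0.3], [0, 0, -0.7], [0, 0, -0.7], [0, 0, -0.3], [0, 0, 0]], "spin": [0, 0, 0, 0, 0, 0, 0, 0, 0, 0, 0], "jaw": [0, 0, 0, 0, 0, 0, 0, 0, 0, 0, 0]}}

```text
t: 15.8
eef_pos: [0.5945, -0.2131, -0.0302]
tool_rot: [-3.14, 0.093, 0.002]
contact_force: [-0.4, -0.5, 0.9]
gripper_width: 0.001
grip_force: 0.0
```

```bash
python3 look.py w8 | grep -v fence
```

```text
15.8 [ 0.5945 -0.2131 -0.0302] 86.62460899549518 0.0009388513414725158 0.0
carrier_orange 0.95 [  7. 255.  15.  42.] [array([587. , 112.1]), array([25.6, 55.6]), np.float64(53.9)]
carrier_orange 0.88 [322. 178. 140.  96.] [array([ 641.6, -216.2]), array([80.3, 56.1]), np.float64(86.5)]
carrier_white 0.7 [186. 353.  92.  40.] [array([506.2, -96.5]), array([82.7, 35.6]), np.float64(86.1)]
carrier_blue 0.75 [ 15. 316.  31.  30.] [array([518.3, 152.8]), array([36.1, 89.6]), np.float64(25.3)]
[[593.0, -272.0], [691.0, -275.0], [709.0, 62.0], [692.0, 67.0], [674.0, -254.0], [658.0, -258.0], [597.0, -253.0], [592.0, -256.0]]
```

View pics/w8.png

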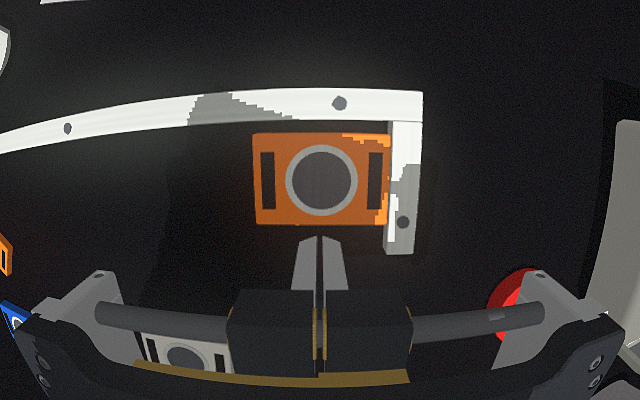

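The carrier at (322,178) touches the stop on its right, with a gap of about 6 mm to the rail. I push along +x.

>>> {"api": "step_arm", "payload": {"delta_pos": [[0.15, 0, 0], [0.15, 0, 0], [0.1, 0, 0], [0.06, 0, 0], [0, 0, 0]], "spin": [0, 0, 0, 0, 0], "jaw": [0, 0, 0, 0, 0]}}

```text
t: 16.55
eef_pos: [0.6088, -0.2134, -0.0296]
tool_rot: [-3.14, 0.093, -0.0]
contact_force: [0.2, 0.3, 0.5]
gripper_width: 0.007
grip_force: 0.0
```

>>> {"api": "step_arm", "payload": {"delta_pos": [[0.05, 0, 0], [0.03, 0, 0], [0, 0, 0]], "spin": [0, 0, 0], "jaw": [0, 0, 0]}}

```text
t: 16.85
eef_pos: [0.6104, -0.2137, -0.0297]
tool_rot: [3.14, -0.093, -0.002]
contact_force: [-3.5, -1.2, 0.7]
gripper_width: 0.005
grip_force: 2.1
```

>>> {"api": "step_arm", "payload": {"delta_pos": [[0.04, 0, 0], [0, 0, 0]], "spin": [0, 0], "jaw": [0, 0]}}

```text
t: 17.05
eef_pos: [0.6107, -0.2139, -0.0298]
tool_rot: [-3.14, 0.093, 0.005]
contact_force: [-10.7, -2.7, 4.0]
gripper_width: 0.005
grip_force: 5.5
```

>>> {"api": "step_arm", "payload": {"delta_pos": [[0.04, 0, 0], [0, 0, 0]], "spin": [0, 0], "jaw": [0, 0]}}

```text
t: 17.25
eef_pos: [0.6109, -0.2139, -0.0299]
tool_rot: [-3.14, 0.093, 0.009]
contact_force: [-18.6, -1.3, 8.4]
gripper_width: 0.009
grip_force: 9.2
```

The rail resists with 19 N. I back off, raise and check.

>>> {"api": "step_arm", "payload": {"delta_pos": [[-0.3, 0, 0], [-0.5, 0, 0], [0, 0, 0.6], [0, 0, 1], [0, 0, 1], [0, 0, 0.6], [0, 0, 0]], "spin": [0, 0, 0, 0, 0, 0, 0], "jaw": [0, 0, 0, 0, 0, 0, 0]}}

```text
t: 17.95
eef_pos: [0.5908, -0.2139, 0.0693]
tool_rot: [3.139, -0.093, 0.008]
contact_force: [0.2, -0.3, -0.3]
gripper_width: 0.004
grip_force: 0.0
```

```bash
python3 look.py w9; python3 -c "
import cv2;im=cv2.imread('pics/w9.png');cv2.imwrite('pics/w9c.png',cv2.resize(im[40:280,200:520],(800,600)))"
```

```text
17.95 [ 0.5908 -0.2139  0.0693] 86.61180232198352 0.004439058564401512 0.0
carrier_orange 0.91 [320. 147.  95.  65.] [array([ 646.1, -215.7]), array([79.1, 54.7]), np.float64(87.4)]
carrier_orange 0.85 [ 51. 217.  35.  52.] [array([601. , 130.1]), array([65.7, 47.2]), np.float64(52.8)]
carrier_white 0.92 [217. 291.  66.  49.] [array([501. , -96.6]), array([81., 61.]), np.float64(81.8)]
carrier_blue 0.66 [ 65. 284.  40.  35.] [array([512.2, 145.1]), array([47.6, 96.9]), np.float64(26.3)]
fence 0.93 [198. 153. 372. 110.] [array([653. , -43.5]), array([458.3,  96.8]), np.float64(86.3)]
[[593.0, -269.0], [686.0, -272.0], [709.0, 183.0], [698.0, 180.0], [694.0, 164.0], [672.0, -250.0], [662.0, -256.0], [595.0, -251.0]]
```

View pics/w9c.png

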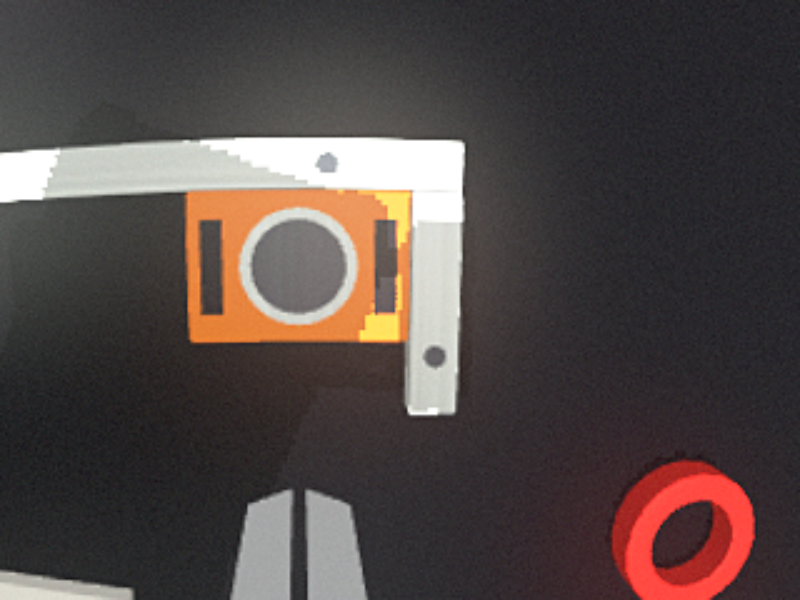

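The crop shows the carrier at (298,265), flush with the rail (edge at row 190) and against the end stop (edge at column 410). The gripper is clear.

```bash
python3 -c "
from plant import robot
print(robot.job_done())"
```

```text
the job is handed in; nothing more can be done
None
```

The orange carrier is in the fence corner, flush along the rail and against the end stop; it's released, blue and white look unmoved, and I handed the job in at about 18 s (no verdict came back).

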